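Set the water filter's pull-and-turn selector to the cup's spout

TASK

Set the water filter's selector to the spout that has the open cup under it: pull the sprung knob straight up, turn its pointer end toward that spout, and let it drop fully home in the detent on that side, then let go. The rib on that side only marks where the detent zone begins; the detent lies somewhere beyond it, so feel for it gently: never force the pin, neither down onto the land nor against the side of a detent or recess. Leave everything else where it stands.

Things in the scene. Friction and masses are not known exactly. Their poses are not given: they have to be found in the camera images.
- filter_unit: White countertop water-filter housing, fixed, 170 x 280 x 120 mm (x, y, z); origin at the centre of its underside, z up, front = its -x side, which has two steel spouts. Centred on its top is a grey round collar (92 mm across, 14 mm tall) under the knob. Two small raised ribs outside the collar, 0.66 rad either side of the front, mark where the two detent zones begin.
- spout_left (a point): End of the spout on the unit's +y side, 150 mm in front of (-x) and 90 mm beside the unit's centre, 93 mm above the worktop.
- spout_right (a point): End of the spout on the unit's -y side, 150 mm in front of (-x) and 90 mm beside the unit's centre, 93 mm above the worktop.
- selector: Fixed foot of the selector knob, centred on the unit's top, 120 mm above the worktop, axes as filter_unit; the knob turns about its z. Black knob: disc 78 mm across, 10 mm thick, its underside 15 mm above this origin when home, and on it an upright bar grip 60 mm long, 14 mm thick, 31 mm tall. A hidden steel pin under the disc, 33 mm from the axis at the pointer end, drops into the detents.
- grip (a point): Middle of the knob's bar grip, on the axis, 22 mm above the disc and 9 mm under the bar's top; 47 mm above the selector's origin when home. x lies along the 60 mm bar, whose -x end is the pointer end (white mark); y is across its 14 mm thickness. It rises and turns with the knob.
- lift (a joint): How far the knob is pulled up, m: 0 home, 0.013 at its stop. A spring pulls it down with 6 N at home, 10 N at the stop (plus 1.3 N of weight). Above 0.008 the pin is clear and the knob turns freely; at 0.007 to 0.008 it rests on a land between recesses, not seated. Let go or held only loosely, it falls by itself within a tenth of a second.
- turn (a joint): Knob angle, rad: 0 = pointer to the unit's front, + = pointer toward the +y spout (clockwise from above); stops at +-1.4. Starts home in a wide parking recess that ends short of 0.61. One detent each side, anywhere from 0.73 to 1.27 in size (hidden), free play 0.035 either way: feel for it. Beside a detent the pin rides a flat land; inside, solid walls stop it. The knob stays where it is left.
- cup: Open white ceramic cup, 72 mm across, 78 mm tall, no handle, standing under one of the two spouts (either one); origin at the centre of its underside. It tells which spout is wanted.
- canister: Closed square steel canister with a wooden lid and small lid knob, 69 x 69 mm, 80 mm tall, standing under the other spout; origin at the centre of its underside.
- tin: Bystander: small closed metal can, 44 mm across, 40 mm tall, standing on the filter unit's top near its rear (+x) left (+y) corner, about 125 mm from the knob's axis; origin at the centre of its underside.
- mug: Bystander: blue mug with a handle, 80 mm across, 90 mm tall; origin at the centre of its underside.
- bowl: Bystander: white bowl, 140 mm across, 55 mm tall; origin at the centre of its underside.
- spice: Bystander: small amber glass jar with a black cap, 48 mm across, 90 mm tall; origin at the centre of its underside.
Not all that is in view belongs to the job. What is shaped like the cup but green or pink is not meant.

How it is judged:
By the outcome, as a careful person would: the job done as asked, in the order asked, and still so for the second after the job is handed in, with the robot touching nothing.
It also fails if it takes over 48 s, if anything falls off the work surface, if the arm or the gripper's body presses on something with over 40 N, if the wrist force passes 120 N, or if a joint passes its speed limit or range.

ROBOT

A 7-joint arm with a two-finger parallel gripper is mounted at the origin on the work surface. World frame = base frame: x ahead of the robot, y to its left, z up, the work surface at z = 0. Lengths are in m, angles in rad, forces in N, time in s.
With the tool pointing down it reaches from about 0.425 to 0.925 m from the base axis. Payload 6.8 kg.
Tool frame: the origin (TCP) lies at the very end of the fingers, on their centre line; the grasp point (between the pads) lies 19 mm behind it; z points along the fingers, y is the line along which they close (so a half turn about z gives the same grasp; the last joint's range is limited). The gripper opens to 85 mm and grips with 20 to 120 N. Pads are 22 mm wide; open, the fingers measure 114 mm over their backs; the gripper's body (76 mm by 85 mm) begins 54 mm behind the grasp point. The pads swing forward as they close: fully open they stand 13 mm farther back than shut.
Start: joints at [1.031, 0.477, 0.022, 1.555, -0.011, 1.109, -0.083], TCP at [0.283, -0.613, 0.231] pointing down, gripper open.
Joint ranges: [-2.96, 2.96], [-0.34, 2.1], [-1.41, 1.46], [0.24, 2.44], [-1.37, 4.51], [0.17, 1.92], [-2.96, 2.96]. Speed limits (rad/s): [2.39, 2.39, 3.14, 3.14, 3.14, 3.14, 3.14].

INTERFACE

Orientations are given as a unit quaternion [w, x, y, z].
In Python, from station import bot gives the robot as it stands. The module is installed in compiled form; this text tells all that it offers.
- The arm moves only by the shell command python3 -m jog 'ROWS' [OPENING] [FORCE]. ROWS is JSON, a list of rows, each a list of 4 numbers: the shift along the tool's x, y, z in cm, then the turn about the tool's z in rad. In form: [[x, y, z, spin], ...]. A call has 1 to 20 rows; each row is the pose to reach, as a shift and turn from the pose commanded when the call began, along the tool's axes at that moment; what a row does not reach only later rows make up. A row lasts 1/12 s, in which the tool goes at most 41.7 mm and 7.16 degrees, less where a joint would pass 70% of its speed; a pose out of reach is approached as far as the arm can. A call with a gripper value outside its range is refused whole. OPENING is the closure, from -1 (fully open) to 1 (shut), set as the call begins (- or left out, the last holds). The fingers move at their own pace and stop on an object; FORCE is the grip in N (left out, the last holds). Time passes only in rows, so rows that repeat a pose let the fingers close. It gives the time, the measured TCP pose, the force, the opening and the grip force at its end, in the units of the state.
- bot.get_obs(): the state, without advancing time (a new reading comes with each control period).
- bot.read_camera(name): name is "scene" or "top" or "wrist"; returns a dict with "pixels" (384x512x3 uint8, red, green, blue), "depth" (384x512 float32, m along the optical axis (not along the pixel's ray), 0 where there is no reading), "fovy" (degrees; the focal length in pixels is half the picture's height over the tangent of half this angle, whatever the lens; pixels are square), "cx", "cy" (the principal point, pixels), "pose" (4x4, takes a point from camera to world coordinates). Camera axes: x right, y down, z forward; pixel columns grow to the right and rows downward; lengths in m; the calibration is good to about 2 mm. A picture is of the moment at which its call begins.
- bot.hand_in(): hands the job in; it is judged then, once.
The state is a dict: "t": time; "q": joint angles; "joint_vel": joint speeds; "joint_torque": joint torques, N m; "eef_pos": TCP position; "tool_rot": TCP orientation; "contact_force": force on the tool from outside, world axes, zero at the start; "torque": the same for the moment, N m; "gripper_width": opening from 0.0 (shut) to 1.0 (fully open); "grasp_force": force on a finger pad.
Only numpy, scipy, OpenCV 4.12 (cv2) and the standard library are available. Lean on these libraries where they do the work, as an engineer would, in place of code of your own. Each camera call takes 0.05 s, during which the arm holds its last target. There are 200 camera calls.

## Working session

There is one attempt and no reset: what is moved stays moved. The work goes in short steps, Python scripts to look and compute and a shell command to move; the robot and the scene stay as the last step left them, time stands still between calls to the robot, and variables do not carry over. Pictures are saved under pics/ and viewed, at most 10 in all, crops included, and the job is handed in when it is done.

```bash
mkdir -p pics; cat > h.py <<'E'
import numpy as np,cv2
from station import bot
def cam(n):
    c=bot.read_camera(n); h=c['pixels'].shape[0]; f=h/2/np.tan(np.radians(c['fovy'])/2)
    v,u=np.mgrid[:h,:c['pixels'].shape[1]]; d=c['depth']
    P=np.stack([(u-c['cx'])/f*d,(v-c['cy'])/f*d,d],-1)
    W=P@c['pose'][:3,:3].T+c['pose'][:3,3]; W[d==0]=np.nan
    return c['pixels'],W
E
python3 - <<'E'
from h import *
for n in('scene','top'):
    p,W=cam(n); np.savez(n+'.npz',p=p,W=W); cv2.imwrite(f'pics/{n}.png',p[...,::-1])
o=bot.get_obs(); print(o)
E
```

```text
{'t': 0.1, 'q': array([ 1.03091602,  0.47771594,  0.0223454 ,  1.55635562, -0.01148965,
        1.10929901, -0.08310073]), 'joint_vel': array([ 0.00100407, -0.00135472, -0.00050335, -0.00141887,  0.00181507,
       -0.00183269,  0.00122496]), 'joint_torque': array([ 4.69810126e-03, -5.97766757e+01,  1.61387902e+00, -2.81958014e+01,
        1.28332412e-02,  5.04709882e-03,  4.28292230e-05]), 'eef_pos': array([ 0.28224071, -0.61256976,  0.23042271]), 'tool_rot': array([-7.89184035e-04,  9.76783468e-01,  2.14227396e-01, -2.39852529e-04]), 'contact_force': array([-0.9146821 , -0.80014677,  0.78055608]), 'torque': array([-0.03804888, -0.06260866,  0.01649374]), 'grasp_force': 0.0, 'gripper_width': 1.0002995164880084}
```

View pics/scene.png

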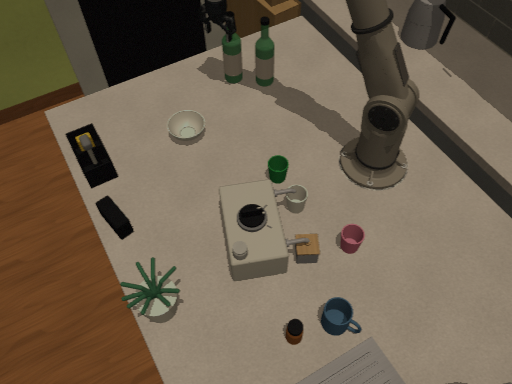

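View pics/top.png

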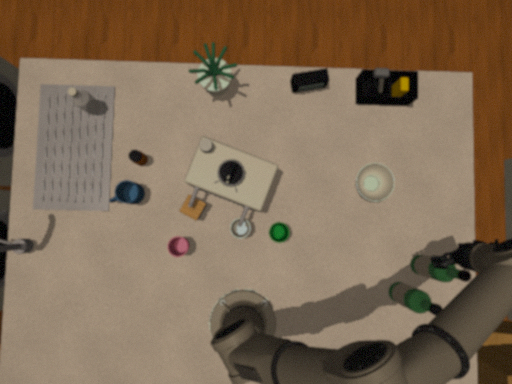

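The scene view shows the white cup at (297,198), the canister at (307,247), a green cup at (278,168) and a pink cup at (352,238). In the top view the white cup is at (241,228), canister (193,208), green (279,232) and pink (179,246). The knob is at (231,173) and the tin at (206,146). The white cup fits the description; the green and pink ones are decoys. I'll confirm it in a crop and fit the unit's pose.

```bash
python3 - <<'E'
from h import *
t=np.load('top.npz');W=t['W'];p=t['p']
cv2.imwrite('pics/topc.png',cv2.resize(p[125:255,150:310],None,fx=4.5,fy=4.5,interpolation=cv2.INTER_CUBIC)[...,::-1])
s=np.load('scene.npz')
for n,D in(('top',t),('scene',s)):
    W=D['W'];p=D['p'];z=W[...,2]
    u0,v0=((231,173) if n=='top' else (252,217))
    c=W[v0,u0,:2]; near=np.hypot(*(np.nan_to_num(W[...,:2],nan=9)-c).transpose(2,0,1))<.2
    m=near&(abs(z-.12)<.006); m=cv2.morphologyEx(m.astype(np.uint8),cv2.MORPH_OPEN,np.ones((3,3)))>0
    r=cv2.minAreaRect(W[m][:,:2].astype(np.float32)*1000); print(n,'unit top mm',r)
    m=near&(z>.152)&(z<.19)&(np.hypot(W[...,0]-r[0][0]/1e3,W[...,1]-r[0][1]/1e3)<.06)
    print('bar',m.sum(),cv2.minAreaRect(W[m][:,:2].astype(np.float32)*1000),np.nanmax(z[m]),W[m].mean(0))
    m=near&(z>.128)&(np.hypot(W[...,0]-r[0][0]/1e3,W[...,1]-r[0][1]/1e3)<.06)
    print('knob',cv2.minEnclosingCircle(W[m][:,:2].astype(np.float32)*1000))
for n,u,v in(('cup',241,228),('can',193,208),('green',279,232),('tin',206,146)): print(n,t['W'][v,u])
E
```

```text
top unit top mm ((522.0645141601562, 53.14405822753906), (278.6466369628906, 170.70567321777344), 69.845947265625)
bar 90 ((522.5987548828125, 52.82441711425781), (14.103093147277832, 60.05016326904297), 71.2753677368164) 0.18233721033155725 [0.52148791 0.05253782 0.17404975]
knob ((522.8731689453125, 53.145912170410156), 45.8431510925293)
scene unit top mm ((518.85791015625, 54.6343994140625), (280.510009765625, 176.09471130371094), 70.30199432373047)
bar 163 ((522.5545043945312, 53.21565628051758), (18.939510345458984, 59.79664993286133), 70.39269256591797) 0.17895476072437577 [0.52359846 0.05597067 0.16875681]
knob ((524.0684204101562, 52.71746826171875), 47.4459114074707)
cup [0.33846736 0.01503509 0.0034291 ]
can [0.40453701 0.17969568 0.08278669]
green [ 0.32705286 -0.1231351   0.00709577]
tin [0.60601978 0.1336396  0.15660847]
```

View pics/topc.png

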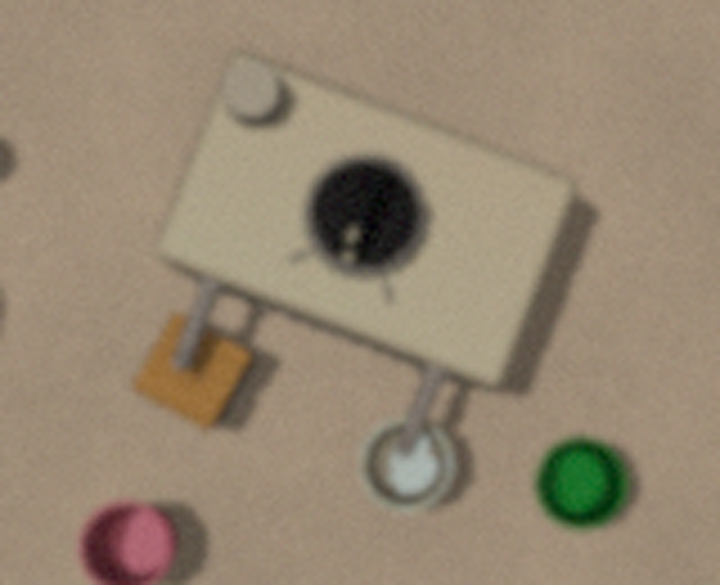

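The crop confirms that the open white cup (410,465) is under the unit's -y spout and the canister (195,370) is under the +y one. The unit is at (0.522, 0.053) with yaw about -20°. The turn I need is therefore negative, which is counter-clockwise from above. Next I go above the knob.

```bash
cat >> h.py <<'E'
from scipy.spatial.transform import Rotation as Ro
def go(target,yangle=None):
    o=bot.get_obs(); q=o['tool_rot']; R=Ro.from_quat([q[1],q[2],q[3],q[0]]).as_matrix()
    print('t',o['t'],'shift cm',np.round(R.T@(np.array(target)-o['eef_pos'])*100,2),'yang deg',np.degrees(np.arctan2(R[1,1],R[0,1])).round(2),'tilt',np.round(R[:,2],3),'q7',o['q'][6].round(2),o['contact_force'].round(1),'w',o['gripper_width'].round(3),o['grasp_force'].round(1))
E
python3 -c "
from h import *
go([.522,.053,.25])"
python3 -m jog '[[5,-5,-2,0],[10,-10,-2,0.1],[15,-15,-2,0.2],[20,-20,-2,0.3],[25,-25,-2,0.4],[30,-30,-2,0.5],[35,-35,-2,0.6],[40,-40,-2,0.7],[45,-45,-2,0.78],[49.7,-50.5,-2,0.78],[49.7,-50.5,-2,0.78],[49.7,-50.5,-2,0.78],[49.7,-50.5,-2,0.78],[49.7,-50.5,-2,0.78],[49.7,-50.5,-2,0.78],[49.7,-50.5,-2,0.78],[49.7,-50.5,-2,0.78],[49.7,-50.5,-2,0.78],[49.7,-50.5,-2,0.78],[49.7,-50.5,-2,0.78]]' -1 40
```

```text
t: 1.77
eef_pos: [0.5221, 0.0531, 0.2508]
tool_rot: [0.0, 0.985, -0.173, -0.001]
contact_force: [0.3, -1.0, 0.1]
gripper_width: 1.001
grasp_force: 0.0Traceback (most recent call last):
  File "<string>", line 3, in <module>
    go([.522,.053,.25])
    ~~^^^^^^^^^^^^^^^^^
  File "h.py", line 12, in go
    print('t',o['t'],'shift cm',np.round(R.T@(np.array(target)-o['eef_pos'])*100,2),'yang deg',np.degrees(np.arctan2(R[1,1],R[0,1])).round(2),'tilt',np.round(R[:,2],3),'q7',o['q'][6].round(2),o['contact_force'].round(1),'w',o['gripper_width'].round(3),o['grasp_force'].round(1))
                                                                                                                                                                                                                                ^^^^^^^^^^^^^^^^^^^^^^^^
AttributeError: 'float' object has no attribute 'round'
```

```bash
python3 - <<'E'
from h import *
go([.522,.053,.25])
p,W=cam('wrist'); np.savez('w.npz',p=p,W=W); cv2.imwrite('pics/w.png',p[...,::-1])
z=W[...,2]; m=(z>.17)&(z<.185)&(np.hypot(W[...,0]-.522,W[...,1]-.053)<.05)
print('bar',m.sum(),cv2.minAreaRect(W[m][:,:2].astype(np.float32)*1000),np.median(z[m]))
m=(abs(z-.145)<.006)&(np.hypot(W[...,0]-.522,W[...,1]-.053)<.06)
if m.sum(): print('disc',cv2.minEnclosingCircle(W[m][:,:2].astype(np.float32)*1000))
E
```

```text
Traceback (most recent call last):
  File "h.py", line 12, in go
    print('t',o['t'],'shift cm',np.round(R.T@(np.array(target)-o['eef_pos'])*100,2),'yang deg',np.degrees(np.arctan2(R[1,1],R[0,1])).round(2),'tilt',np.round(R[:,2],3),'q7',o['q'][6].round(2),o['contact_force'].round(1),'w',o['gripper_width'].round(3),o['grasp_force'].round(1))
                                                                                                                                                                                                                                ^^^^^^^^^^^^^^^^^^^^^^^^
AttributeError: 'float' object has no attribute 'round'
```

```bash
sed -i "s/o\['gripper_width'\].round(3),o\['grasp_force'\].round(1)/round(o['gripper_width'],3),round(o['grasp_force'],1),'T',o['torque'].round(2)/" h.py; python3 - <<'E'
from h import *
go([.522,.053,.25])
p,W=cam('wrist'); np.savez('w.npz',p=p,W=W); cv2.imwrite('pics/w.png',p[...,::-1])
z=W[...,2]; m=(z>.17)&(z<.185)&(np.hypot(W[...,0]-.522,W[...,1]-.053)<.05)
print('bar',m.sum(),cv2.minAreaRect(W[m][:,:2].astype(np.float32)*1000),np.median(z[m]))
m=(abs(z-.145)<.006)&(np.hypot(W[...,0]-.522,W[...,1]-.053)<.06)
if m.sum(): print('disc',cv2.minEnclosingCircle(W[m][:,:2].astype(np.float32)*1000))
E
```

```text
t 1.7667 shift cm [-0.01  0.01  0.08] yang deg -109.93 tilt [-0.001 -0.001 -1.   ] q7 -2.21 [ 0.3 -1.   0.1] w 1.001 0.0 T [-0.06  0.02 -0.05]
bar 1243 ((523.5454711914062, 52.162841796875), (14.015000343322754, 59.58226776123047), 71.27641296386719) 0.1753642272364436
disc ((523.21826171875, 52.19841003417969), 38.912841796875)
```

View pics/w.png

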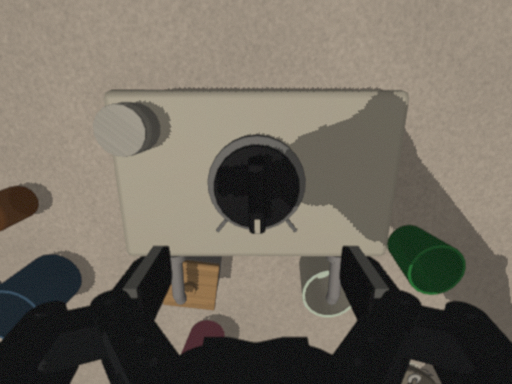

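The wrist view shows the knob disc at (256,183) with its pointer mark at (257,226) facing the front. The ribs are at (222,226) and (292,226), the cup at (328,292) is under the right spout, and the tin is at (127,130). The bar is at (0.5234, 0.0522), axis -18.7°. Next I refine the unit's yaw, then open onto the bar.

```bash
python3 - <<'E'
from h import *
D=np.load('w.npz');W=D['W'];z=W[...,2]
m=(abs(z-.12)<.004)&(np.hypot(W[...,0]-.522,W[...,1]-.053)<.18)
m=cv2.morphologyEx(m.astype(np.uint8),cv2.MORPH_OPEN,np.ones((3,3)))>0
print(cv2.minAreaRect(W[m][:,:2].astype(np.float32)*1000),np.median(z[m]))
go([.5234,.0522,.151])
E
python3 -m jog '[[0.1,0.15,-0.2,-0.02],[0.1,0.15,2,-0.02],[0.1,0.15,4,-0.02],[0.1,0.15,6,-0.02],[0.1,0.15,8,-0.02],[0.1,0.15,9.9,-0.02],[0.1,0.15,9.9,-0.02],[0.1,0.15,9.9,-0.02]]' -1
python3 -c "
from h import *
go([.5234,.0522,.151])"
```

```text
((523.1529541015625, 52.19654846191406), (276.36328125, 166.10203552246094), 70.11395263671875) 0.11954076652456047
t 1.8167 shift cm [ 0.13 -0.07  9.99] yang deg -110.04 tilt [-0.001 -0.001 -1.   ] q7 -2.21 [ 0.4 -0.3  0.3] w 0.998 0.0 T [-0.    0.04  0.03]
t: 2.48
eef_pos: [0.5224, 0.0503, 0.152]
tool_rot: [0.001, 0.986, -0.164, -0.001]
contact_force: [0.2, -0.3, 0.1]
gripper_width: 1.0
grasp_force: 0.0
t 2.4833 shift cm [ 0.04 -0.21  0.1 ] yang deg -108.89 tilt [-0.002 -0.001 -1.   ] q7 -2.23 [ 0.2 -0.3  0.1] w 1.0 0.0 T [ 0.04 -0.01  0.04]
```

```bash
python3 -m jog '[[0.05,-0.2,0.1,0],[0.05,-0.2,0.1,0],[0.05,-0.2,0.1,0]]'
python3 -m jog '[[0,0,0,0],[0,0,0,0],[0,0,0,0],[0,0,0,0],[0,0,0,0],[0,0,0,0],[0,0,0,0],[0,0,0,0],[0,0,0,0],[0,0,0,0]]' 1 60
python3 -c "
from h import *
go([.5234,.0522,.151])"
```

```text
t: 2.73
eef_pos: [0.525, 0.0536, 0.1526]
tool_rot: [-0.0, 0.987, -0.163, 0.001]
contact_force: [-0.5, -0.4, 0.1]
gripper_width: 1.0
grasp_force: 0.0
t: 3.57
eef_pos: [0.5237, 0.0522, 0.1516]
tool_rot: [0.001, 0.986, -0.164, -0.0]
contact_force: [-2.8, -3.5, 6.0]
gripper_width: 0.153
grasp_force: 58.8
t 3.5667 shift cm [-0.03  0.01  0.06] yang deg -108.86 tilt [-0.001 -0.002 -1.   ] q7 -2.24 [-2.8 -3.5  6. ] w 0.153 58.8 T [-0.74  0.63  0.05]
```

Grasped. Now I pull up about 10.5 mm.

```bash
python3 -m jog '[[0,0,-0.25,0],[0,0,-0.5,0],[0,0,-0.8,0],[0,0,-1.05,0],[0,0,-1.05,0],[0,0,-1.05,0]]'
python3 - <<'E'
from h import *
go([.5234,.0522,.151])
p,W=cam('top'); z=W[...,2]; m=(z>.155)&(np.hypot(W[...,0]-.522,W[...,1]-.053)<.02); print(bot.get_obs()['eef_pos'])
E
```

```text
t: 4.07
eef_pos: [0.5235, 0.0522, 0.161]
tool_rot: [0.001, 0.987, -0.164, -0.001]
contact_force: [2.1, -4.6, -9.5]
gripper_width: 0.154
grasp_force: 58.5
t 4.0667 shift cm [-0.01  0.01  1.  ] yang deg -108.85 tilt [-0.002 -0.001 -1.   ] q7 -2.23 [ 2.1 -4.6 -9.5] w 0.154 58.5 T [-0.98 -0.55  0.06]
[0.52351171 0.05225715 0.16098238]
```

Lift is about 9.4 mm and the force matches the spring. I go 1 mm higher and turn to about -0.72.

```bash
python3 -m jog '[[0,0,-0.1,0],[0,0,-0.1,-0.06],[0,0,-0.1,-0.12],[0,0,-0.1,-0.18],[0,0,-0.1,-0.24],[0,0,-0.1,-0.3],[0,0,-0.1,-0.36],[0,0,-0.1,-0.42],[0,0,-0.1,-0.48],[0,0,-0.1,-0.54],[0,0,-0.1,-0.6],[0,0,-0.1,-0.66],[0,0,-0.1,-0.7],[0,0,-0.1,-0.7],[0,0,-0.1,-0.7]]'
python3 - <<'E'
from h import *
go([.5234,.0522,.159]); print(bot.get_obs()['eef_pos'])
E
python3 -m jog '[[0,0,0.1,0],[0,0,0.2,0],[0,0,0.2,0],[0,0,0.2,0]]'
```

```text
t: 5.37
eef_pos: [0.5233, 0.052, 0.1618]
tool_rot: [0.001, 0.983, 0.184, -0.001]
contact_force: [1.8, -5.1, -10.1]
gripper_width: 0.152
grasp_force: 58.6
t 5.3667 shift cm [ 0.02 -0.02  0.28] yang deg -68.75 tilt [-0.002 -0.002 -1.   ] q7 -1.59 [  1.8  -5.1 -10.1] w 0.152 58.6 T [-1.03 -0.47  0.07]
[0.52329813 0.0519622  0.16179762]
t: 5.7
eef_pos: [0.5233, 0.052, 0.1598]
tool_rot: [0.001, 0.983, 0.184, -0.001]
contact_force: [3.0, -4.6, -9.7]
gripper_width: 0.149
grasp_force: 58.6
```

Turn is now about -0.718. I probe down in small steps and watch the force.

```bash
for i in 1 2 3; do python3 -m jog '[[0,0,0.05,0],[0,0,0.05,0]]' | egrep 't:|eef|contact'; done
```

```text
t: 5.87
eef_pos: [0.5233, 0.052, 0.1596]
tool_rot: [0.001, 0.983, 0.184, -0.001]
contact_force: [1.2, -5.1, -7.6]
t: 6.03
eef_pos: [0.5234, 0.052, 0.1594]
tool_rot: [0.001, 0.983, 0.184, -0.001]
contact_force: [1.0, -5.7, -4.8]
t: 6.2
eef_pos: [0.5235, 0.0521, 0.1593]
tool_rot: [0.001, 0.983, 0.184, -0.001]
contact_force: [-1.0, -4.9, -1.6]
```

Land found: the force fell from -9.7 to -1.6. I hop onward in steps of 0.05 rad, lowering lightly each time.

```bash
python3 -m jog '[[0,0,-0.25,0],[0,0,-0.25,-0.025],[0,0,-0.25,-0.05],[0,0,-0.25,-0.05],[0,0,-0.15,-0.05],[0,0,-0.05,-0.05],[0,0,-0.05,-0.05]]' | egrep 't:|eef|force'
for i in 1 2 3; do python3 -m jog '[[0,0,-0.2,0],[0,0,-0.2,-0.025],[0,0,-0.2,-0.05],[0,0,-0.2,-0.05],[0,0,-0.1,-0.05],[0,0,0,-0.05],[0,0,0,-0.05]]' | egrep 't:|eef|force'; done
```

```text
t: 6.78
eef_pos: [0.5234, 0.052, 0.1594]
tool_rot: [0.001, 0.978, 0.209, -0.001]
contact_force: [0.2, -5.8, -4.1]
grasp_force: 59.6
t: 7.37
eef_pos: [0.5234, 0.052, 0.1594]
tool_rot: [0.001, 0.972, 0.233, -0.001]
contact_force: [0.6, -6.1, -4.5]
grasp_force: 59.6
t: 7.95
eef_pos: [0.5234, 0.052, 0.1593]
tool_rot: [0.001, 0.966, 0.257, -0.001]
contact_force: [0.7, -5.1, -5.0]
grasp_force: 59.5
t: 8.53
eef_pos: [0.5234, 0.0519, 0.1592]
tool_rot: [0.001, 0.96, 0.281, -0.001]
contact_force: [0.5, -5.4, -5.3]
grasp_force: 59.3
```

```bash
for i in 1 2; do python3 -m jog '[[0,0,-0.2,0],[0,0,-0.2,-0.025],[0,0,-0.2,-0.05],[0,0,-0.2,-0.05],[0,0,-0.1,-0.05],[0,0,0,-0.05],[0,0,0,-0.05]]' | egrep 't:|eef|rot|force'; done
```

```text
t: 9.12
eef_pos: [0.5233, 0.0519, 0.1588]
tool_rot: [0.001, 0.952, 0.305, -0.001]
contact_force: [2.1, -5.5, -8.9]
grasp_force: 58.7
t: 9.7
eef_pos: [0.5233, 0.0519, 0.1588]
tool_rot: [0.001, 0.944, 0.329, -0.001]
contact_force: [2.4, -5.0, -9.6]
grasp_force: 58.7
```

Two neighbouring hops dropped in: the knob is free at about -0.967 and -1.018, so the detent centre is about -0.993. I lift, go back 0.025 and lower gently.

```bash
python3 -m jog '[[0,0,-0.2,0],[0,0,-0.2,0.025],[0,0,-0.2,0.025],[0,0,-0.2,0.025],[0,0,-0.1,0.025],[0,0,0,0.025],[0,0,0.1,0.025],[0,0,0.1,0.025]]' | egrep 't:|eef|rot|force'
python3 -m jog '[[0,0,0.1,0],[0,0,0.2,0],[0,0,0.2,0]]' | egrep 't:|eef|force'
```

```text
t: 10.37
eef_pos: [0.5233, 0.0519, 0.1578]
tool_rot: [0.001, 0.948, 0.317, -0.001]
contact_force: [1.2, -6.3, -9.0]
grasp_force: 58.7
t: 10.62
eef_pos: [0.5233, 0.0519, 0.1559]
tool_rot: [0.001, 0.948, 0.317, -0.001]
contact_force: [1.0, -6.3, -8.3]
grasp_force: 58.8
```

```bash
python3 -m jog '[[0,0,0.1,0],[0,0,0.2,0],[0,0,0.3,0],[0,0,0.35,0],[0,0,0.35,0]]' | egrep 't:|eef|force'
for i in 1 2 3; do python3 -m jog '[[0,0,0.05,0],[0,0,0.05,0]]' | egrep 't:|eef|contact'; done
```

```text
t: 11.03
eef_pos: [0.5233, 0.0519, 0.1525]
tool_rot: [0.001, 0.948, 0.317, -0.001]
contact_force: [0.5, -5.5, -7.2]
grasp_force: 59.0
t: 11.2
eef_pos: [0.5233, 0.0519, 0.1521]
tool_rot: [0.001, 0.948, 0.317, -0.001]
contact_force: [1.2, -4.9, -7.6]
t: 11.37
eef_pos: [0.5234, 0.0519, 0.1517]
tool_rot: [0.001, 0.948, 0.317, -0.001]
contact_force: [1.3, -5.9, -6.1]
t: 11.53
eef_pos: [0.5234, 0.0519, 0.1517]
tool_rot: [0.001, 0.948, 0.317, -0.001]
contact_force: [-1.4, -4.8, -2.5]
```

Home is reached at z 0.1517, the same as at the start. I let go and rise.

```bash
python3 -m jog '[[0,0,0,0],[0,0,0,0],[0,0,0,0],[0,0,0,0],[0,0,0,0],[0,0,0,0],[0,0,0,0],[0,0,0,0]]' -1 20 | egrep 't:|eef|force|width'
python3 -m jog '[[0,0,-0.5,0],[0,0,-1.5,0],[0,0,-3,0],[0,0,-5,0],[0,0,-7,0],[0,0,-9,0],[0,0,-10,0],[0,0,-10,0],[0,0,-10,0]]' | egrep 't:|eef|force'
python3 - <<'E'
from h import *
p,W=cam('wrist'); cv2.imwrite('pics/w2.png',p[...,::-1])
z=W[...,2]; m=(z>.165)&(z<.195)&(np.hypot(W[...,0]-.522,W[...,1]-.053)<.05)
print('bar',m.sum(),cv2.minAreaRect(W[m][:,:2].astype(np.float32)*1000),np.median(z[m]))
E
```

```text
t: 12.2
eef_pos: [0.5241, 0.0537, 0.1518]
tool_rot: [-0.0, 0.948, 0.318, 0.0]
contact_force: [0.5, -0.0, -0.5]
gripper_width: 0.995
grasp_force: 0.0
t: 12.95
eef_pos: [0.5242, 0.0535, 0.2521]
tool_rot: [0.0, 0.948, 0.318, 0.0]
contact_force: [0.1, -0.2, -0.2]
grasp_force: 0.0
bar 1216 ((523.8087158203125, 52.68123245239258), (59.343482971191406, 13.467961311340332), 36.82612228393555) 0.17532717096372574
```

View pics/w2.png

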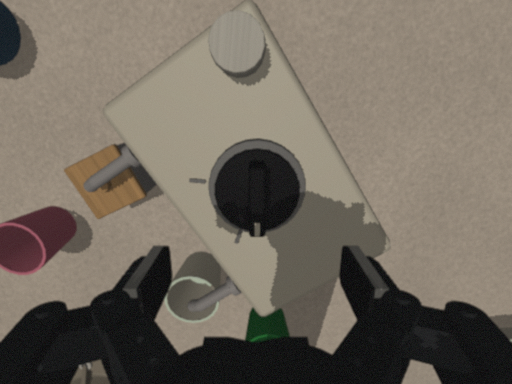

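The bar top is at 0.1753 m, the same as before, so the knob is home. The pointer mark at (257,230) lies beyond the right rib (238,237), on the cup's side; bar angle 36.8° gives a turn of about -0.99. The cup, canister and tin stand undisturbed.

```bash
python3 -c "
from station import bot
print(bot.hand_in())"
```

```text
the job is handed in; nothing more can be done
None
```

The selector is set to the right (-y) spout, the one with the open white cup: the pin sits fully home in its detent at about -0.99 rad, the knob is released, and the job was handed in at about 13 s.

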